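Clamp a lens mount in its fixture through the knob guard

ROBOT

A 7-joint arm with a two-finger parallel gripper is mounted at the origin on the work surface. World frame = base frame: x ahead of the robot, y to its left, z up, the work surface at z = 0. Lengths are in m, angles in rad, forces in N, time in s.
With the tool pointing down it reaches from about 0.425 to 0.875 m from the base axis. Payload 4.7 kg.
Tool frame: the origin (TCP) lies on the centre line of the jaws, within the pads' length; the fingertips stand ahead of it and the grasp point (between the pads) lies 2 mm behind it (nose_length is the z of the fingertips in the tool frame, in m); z points along the fingers, y is the line along which they close (so a half turn about z gives the same grasp; the last joint's range is limited). The gripper opens to 87 mm and grips with 3 to 60 N. Pads are 19 mm wide; open, the fingers measure 117 mm over their backs; the gripper's body (75 mm by 190 mm) begins 51 mm behind the grasp point.
Start: joints at [-1.314, 0.321, -0.07, 1.45, 0.023, 1.371, -0.057], TCP at [0.156, 0.631, 0.24] pointing down, gripper open.
Joint ranges: [-2.86, 2.86], [-0.3, 2.09], [-1.38, 1.24], [0.06, 2.45], [-1.56, 4.7], [0.09, 2.05], [-2.69, 2.69]. Speed limits (rad/s): [2.57, 2.57, 3.14, 3.14, 3.14, 3.14, 3.14].

INTERFACE

Orientations are given as a rotation vector (axis times angle).
In Python, from bench import * gives the robot as it stands.
- The arm moves only by the tool send_rows, never from a script. Its arguments are lists of equal length, an entry for each row: "xyz": the shift along the tool's x, y, z in mm, a list of three; "dr": the turn, a rotation vector about the tool's x, y, z in rad, a list of three. A call has exactly 10 rows; each row is the pose to reach, as a shift and turn from the pose commanded when the call began, along the tool's axes at that moment; what a row does not reach only later rows make up. A row lasts 1/12 s, in which the tool goes at most 41.7 mm and 7.16 degrees, less where a joint would pass 70% of its speed; a pose out of reach is approached as far as the arm can. A call with a gripper value outside its range is refused whole. "jaw" is the finger opening in mm, from 0 to 87, set as the call begins (left out, the last holds). The fingers move at their own pace and stop on an object; "grip_force" is the grip in N (left out, the last holds). Time passes only in rows, so rows that repeat a pose let the fingers close, or fill a call up. It gives the time, the measured TCP pose, the force, the opening and the grip force at its end, in the units of the state.
- get_state(): the state, without advancing time (a new reading comes with each control period).
- get_image(name): name is "scene" or "side" or "wrist"; returns the picture (420x560x3 uint8, red, green, blue); there is no depth.
- calibration(name): a dict with "vfov" (degrees; the focal length in pixels is half the picture's height over the tangent of half this angle, whatever the lens; pixels are square), "cx", "cy" (the principal point, pixels), "rvec" (rotation vector, rad) and "tvec" (3), from world to camera coordinates, as OpenCV has them; the wrist camera has in their place "hand_eye" (4x4, takes a point from camera to tool coordinates, whose origin is the TCP and whose axes are the flange's). Camera axes: x right, y down, z forward; pixel columns grow to the right and rows downward; lengths in m; the calibration is good to about 2 mm. A picture is of the moment at which its call begins: read the wrist's pose just before it. calibration takes no time and is no camera call.
- close_job(): hands the job in; it is judged then, once.
The state is a dict: "time": time; "joint_positions": joint angles; "qd": joint speeds; "joint_torque": joint torques, N m; "position": TCP position; "tool_rot": TCP orientation; "ft_force": force on the tool from outside, world axes, zero at the start; "torque": the same for the moment, N m; "grip_width": opening from 0.0 (shut) to 1.0 (fully open); "grip_force": force on a finger pad.
Only numpy, scipy, OpenCV 4.12 (cv2) and the standard library are available. Lean on these libraries where they do the work, as an engineer would, in place of code of your own. Each camera call takes 0.05 s, during which the arm holds its last target. There are 200 camera calls.

TASK

Clamp the lens mount with the flat rectangular foot in the fixture: reach through the guard's round opening and turn the sunk knob anticlockwise until the jaw is fully open, stand the mount on the bed and slide its foot sideways under the overhanging block, fully home, then turn the knob clockwise to its stop so that the jaw locks the foot. Do not knock the guard or tip the mount, and leave everything else where it is.

Things in the scene. Friction and masses are not known exactly. Their poses are not given: they have to be found in the camera images.
- mount_center (a point): Loose lens mount to clamp: black round lens cell (70 mm across, 20 mm thick, solid) standing on edge on an aluminium foot 64 (x) x 100 (y) x 12 mm high; 80 mm high in all, 0.4 kg. Stands upright on the table. Point: its middle, 40 mm above its underside; z up; x is the cell's axis (flat faces at x = +-10 mm, to pinch near its top); y along the foot. Both ends alike: half a turn is the same.
- seat (a point): Where mount_center is when the mount is fully home in the fixture, same axes (or half turned): 40 mm above the bed, z up, +y the way the foot slides in. The fixture is a fixed aluminium plate 120 (x) x 270 (y) x 20 mm high; its top is the bed. This point is on its long centre line, 60 mm to +y of its middle.
- pocket_edge (a point): Middle of the free edge of the overhang, 14 mm above the bed, 36 mm to +y of seat; axes as seat. The steel retaining block at the bed's +y end is 26 mm high above the bed; under its overhang is a pocket 14 mm high, 69 mm wide, open to -y, with flared mouth and its back wall 15 mm to +y of this point. It laps the foot by 14 mm when home.
- set_down (a point): Where mount_center is when the foot has just been lowered on to the bed between the fully open jaw and the overhang (7 mm free at each end of the foot): 40 mm above the bed, 21 mm to -y of seat, axes as seat. From here the foot is slid to +y.
- guard_opening (a point): Centre of the round opening in the guard, at the guard's upper face (82 mm above the table), right above the knob's axis and 140 mm to -y of seat; axes as seat. The opening is 96 mm across, in sheet metal 4 mm thick: a gripper must be partly closed to fit in.
- guard: The guard: fixed grey sheet-metal cover over the knob, 112 (x) x 107 (y) mm, 82 mm high, walls at x = +-54 mm and at its -y end. Origin below guard_opening at table height; axes as seat.
- knob_grip (a point): Grip point of the clamp knob on its vertical axis, 20 mm below the guard's upper face (62 mm above the table). The knob is a black upright bar 56 mm long (this frame's x) x 14 mm wide (its y); its top is 8 mm above this point, its underside 28 mm below; 30 mm below is a flat pinion disc. z up; the frame turns with the knob.
- clamp_knob (a joint): Knob angle, rad: 0 open stop, 1.3 shut stop, growing clockwise seen from above. Starts shut or half shut. By rack and pinion it moves the jaw along the bed, to +y as it shuts, 27.7 mm per rad. Friction 0.12 N m; stays where left. Shut, the jaw's lip laps the end of the seated foot by 8 mm, its face 1.5 mm off; a foot a little short of home is pushed home.
- jaw_lip (a point): Middle of the steel jaw's front lip, at its top, 43.5 mm above the table; axes as seat. The jaw is 78 mm wide, moves with the knob, and is 78 mm to -y of seat when open, 42 mm when shut. Until it is open the mount cannot be set down on the bed.
- post_mount: Bystander: a lens mount with the same black lens cell but on a round foot, 76 mm across and 12 mm high; 89 mm high; origin under its centre. The two mounts stand on opposite sides of the fixture, either way round.
- wrench_a: Bystander: steel wrench 170 mm long lying near the robot, along its x.
- wrench_b: Bystander: steel wrench 150 mm long lying at the right, along its x.
- lens_ring: Bystander: black retaining ring lying flat, 90 mm across, 18 mm high.
- spider: Bystander: black disc 68 mm across with a steel hub and three thin arms reaching 55 mm from its centre, about 34 mm high, lying at the left.
- jar: Bystander: amber glass jar, 64 mm across, 85 mm high.
- wash_bottle: Bystander: white plastic bottle, 64 mm across, 170 mm high.
- tray: Bystander: white plastic tray 110 by 170 by 35 mm beyond the fixture.
Not all that is in view belongs to the job. Leave any green look-alike of the part that bears mount_center alone.

How it is judged:
By the outcome, as a careful person would: the job done as asked, in the order asked, and still so for the second after the job is handed in, with the robot touching nothing.
It also fails if it takes over 64 s, if anything falls off the work surface, if the arm or the gripper's body presses on something with over 40 N, if the wrist force passes 120 N, or if a joint passes its speed limit or range.

## Working session

There is one attempt and no reset: what is moved stays moved. The work goes in short steps, Python scripts to look and compute and a tool call to move; the robot and the scene stay as the last step left them, time stands still between calls to the robot, and variables do not carry over. Pictures are saved under pics/ and viewed, at most 10 in all, crops included, and the job is handed in when it is done.

Besides the shell and the picture viewer there is one more tool, called after "Call:" by a JSON object that holds its "api" and its "payload". send_rows: Moves the arm, as the interface text tells. Its arguments: {"type":"object","properties":{"xyz":{"type":"array"},"dr":{"type":"array"},"jaw":{"type":"number"},"grip_force":{"type":"number"}},"required":["xyz","dr"]}

```bash
ls; mkdir -p pics; python3 - <<'E'
from bench import *
import cv2,numpy as np
s=get_state();print(s)
a=get_image("scene");b=get_image("side")
np.save("a.npy",a);np.save("b.npy",b)
for n in("scene","side","wrist"):print(n,calibration(n))
cv2.imwrite("pics/a.png",cv2.resize(a[...,::-1],(800,600)))
cv2.imwrite("pics/b.png",cv2.resize(b[...,::-1],(800,600)))
E
```

```text
pics
{'time': 0.0, 'joint_positions': array([-1.31390525,  0.32180895, -0.07009919,  1.4516611 ,  0.02255502,
        1.3708112 , -0.05691057]), 'qd': array([-0.00162045,  0.00054795,  0.00099451, -0.00036791, -0.0020865 ,
       -0.00109981,  0.00017894]), 'joint_torque': array([-1.00801510e-03, -4.91284096e+01, -4.04420765e-01, -3.12529814e+01,
       -6.38362113e-02,  4.38884867e-02,  1.79892204e-04]), 'position': array([0.15616626, 0.63042354, 0.23847769]), 'tool_rot': array([-3.80379192e-01, -3.11829664e+00,  2.97426499e-03]), 'ft_force': array([-0.69724191,  0.60587469,  0.42381731]), 'torque': array([-0.03064084,  0.00381306, -0.04440689]), 'grip_force': 0.0, 'grip_width': 1.0024205698327422}
scene {'vfov': 42.43542994334175, 'cx': 282.31415673934646, 'cy': 204.1615431109064, 'rvec': array([ 0.62414629,  2.66265758, -1.09395189]), 'tvec': array([ 0.47877666, -0.10790994,  2.03812634])}
side {'vfov': 47.0787752419027, 'cx': 272.4080285271543, 'cy': 215.49857356471088, 'rvec': array([ 2.14354341, -0.58631823,  0.26544783]), 'tvec': array([-0.46779695,  0.25396193,  1.45001993])}
wrist {'vfov': 63.43022928676265, 'cx': 275.7117967716042, 'cy': 213.25412786447635, 'hand_eye': array([[ 6.62646113e-04, -9.67067696e-01, -2.54518430e-01,
         6.82403887e-02],
       [ 9.99999709e-01,  5.44543544e-04,  5.34481722e-04,
         4.25972412e-04],
       [-3.78283640e-04, -2.54518710e-01,  9.67067776e-01,
        -1.46440945e-01],
       [ 0.00000000e+00,  0.00000000e+00,  0.00000000e+00,
         1.00000000e+00]])}
```

View pics/a.png

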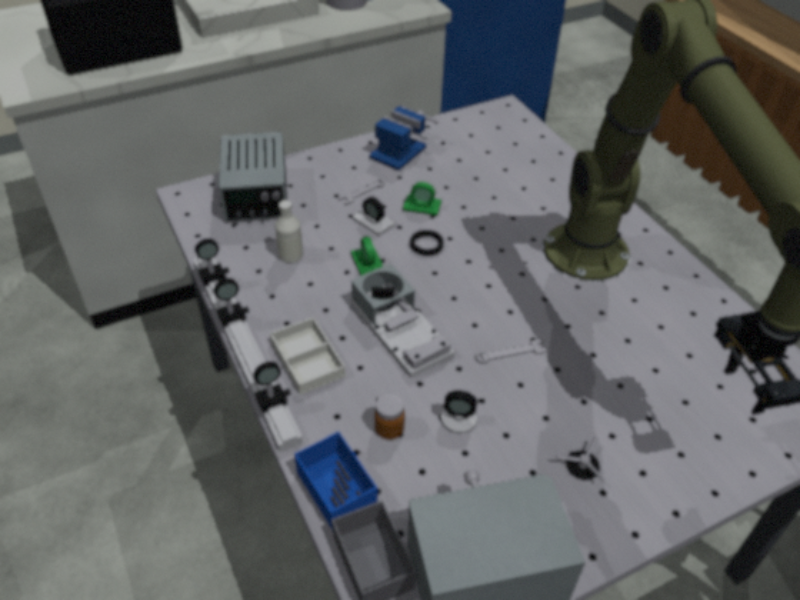

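View pics/b.png

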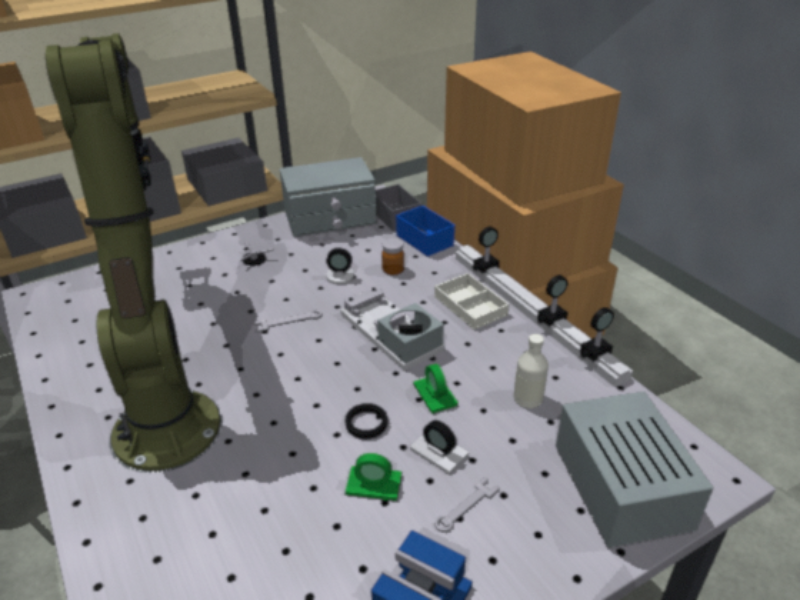

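The scene view (800x600) shows the guard with its opening at about (383,284), the fixture running to the block at (432,350), the target mount at (374,213) between two green look-alikes, and the round-foot mount at (459,405). In the side view the guard opening is at (409,322) and the target mount at (438,445).

```bash
cat > h.py <<'E'
import cv2,numpy as np
from scipy.spatial.transform import Rotation as R
from bench import *
def K(n):
    c=calibration(n);f=210/np.tan(np.radians(c["vfov"])/2);return c,f
def ray(n,u,v,pose=None):
    c,f=K(n);d=np.array([(u-c["cx"])/f,(v-c["cy"])/f,1.])
    if n=="wrist":
        p,r=pose;H=c["hand_eye"];M=R.from_rotvec(r).as_matrix()
        return p+M@H[:3,3],M@(H[:3,:3]@d)
    M=R.from_rotvec(c["rvec"]).as_matrix();return -M.T@c["tvec"],M.T@d
def onz(n,u,v,z,pose=None):
    o,d=ray(n,u,v,pose);return o+d*(z-o[2])/d[2]
def proj(n,P,pose=None):
    c,f=K(n);P=np.atleast_2d(P).astype(float)
    if n=="wrist":
        p,r=pose;H=c["hand_eye"];T=(P-p)@R.from_rotvec(r).as_matrix();q=(T-H[:3,3])@H[:3,:3]
    else:q=P@R.from_rotvec(c["rvec"]).as_matrix().T+c["tvec"]
    return np.c_[q[:,0]/q[:,2]*f+c["cx"],q[:,1]/q[:,2]*f+c["cy"]]
E
python3 - <<'E'
from h import *
k=.7
for n,u,v,z,t in [("scene",383,284,.082,"guard"),("side",409,322,.082,"guard"),("scene",432,350,.046,"block"),("side",365,304,.046,"block"),
 ("scene",374,222,.0,"mount"),("side",440,455,.0,"mount"),("scene",374,207,.045,"cell"),("side",439,436,.045,"cell")]:
    print(t,n,onz(n,u*k,v*k,z).round(3))
a=np.load("a.npy");b=np.load("b.npy")
A=cv2.resize(a[110:290,220:350],None,fx=4,fy=4,interpolation=3)[:600]
B=cv2.resize(b[190:340,210:350],None,fx=4,fy=4,interpolation=3)
cv2.imwrite("pics/c.png",cv2.resize(np.hstack([cv2.resize(a[120:270,230:330],(400,600),interpolation=2),cv2.resize(b[200:350,230:330],(400,600),interpolation=2)]),(800,600))[...,::-1])
E
```

```text
guard scene [ 0.57  -0.043  0.082]
guard side [ 0.569 -0.045  0.082]
block scene [0.547 0.161 0.046]
block side [0.538 0.115 0.046]
mount scene [ 0.451 -0.345  0.   ]
mount side [ 0.452 -0.357  0.   ]
cell scene [ 0.447 -0.353  0.045]
cell side [ 0.454 -0.348  0.045]
```

View pics/c.png

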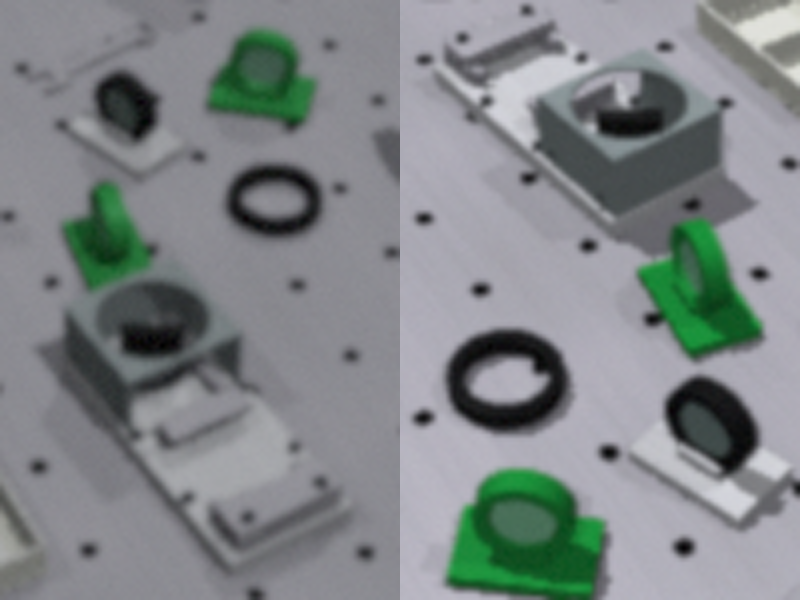

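```bash
python3 - <<'E'
from h import *
S=lambda u,v,z:onz("scene",u/4+230,v/4+120,z).round(3)
D=lambda u,v,z:onz("side",(u-400)/4+230,v/4+200,z).round(3)
print("guard side",[D(*p,.082) for p in [(538,97),(620,160),(720,95),(648,50)]])
print("guard scene",[S(*p,.082) for p in [(66,312),(130,388),(240,335)]])
print("opening",S(152,322,.082),D(628,105,.082))
print("plate end",S(235,568,.0),S(350,510,.0))
print("mount foot scene",[S(*p,.012) for p in [(62,125),(140,175),(185,150)]])
print("mount foot side",[D(*p,.012) for p in [(632,453),(740,515),(790,470)]])
p=get_state();M=R.from_rotvec(p["tool_rot"]).as_matrix();print(M.round(3))
print(M.T@(np.array([.57,-.045,.28])-p["position"])*1000)
E
```

```text
guard side [array([ 0.511, -0.002,  0.082]), array([ 0.526, -0.107,  0.082]), array([ 0.641, -0.078,  0.082]), array([0.623, 0.007, 0.082])]
guard scene [array([ 0.634, -0.078,  0.082]), array([0.624, 0.025, 0.082]), array([0.515, 0.01 , 0.082])]
opening [ 0.574 -0.036  0.082] [ 0.569 -0.05   0.082]
plate end [0.6   0.171 0.   ] [0.487 0.158 0.   ]
mount foot scene [array([ 0.504, -0.382,  0.012]), array([ 0.467, -0.283,  0.012]), array([ 0.413, -0.297,  0.012])]
mount foot side [array([ 0.407, -0.32 ,  0.012]), array([ 0.442, -0.406,  0.012]), array([ 0.495, -0.391,  0.012])]
[[-0.971  0.24  -0.   ]
 [ 0.24   0.971 -0.002]
 [-0.    -0.002 -1.   ]]
[-564.0374968  -556.26815467  -40.4067953 ]
```

Call:
{"api": "send_rows", "payload": {"xyz": [[-27,-25,-8],[-54,-50,-16],[-81,-75,-24],[-108,-100,-32],[-135,-125,-40],[-162,-150,-48],[-189,-175,-56],[-216,-200,-64],[-243,-225,-72],[-270,-252,-80]], "dr": [[0,0,0],[0,0,0],[0,0,0],[0,0,0],[0,0,0],[0,0,0],[0,0,0],[0,0,0],[0,0,0],[0,0,0]]}}

```text
time: 0.93
position: [0.3583, 0.3198, 0.3196]
tool_rot: [-0.38, -3.118, 0.0]
ft_force: [0.9, 0.3, 0.4]
grip_width: 0.998
grip_force: 0.0
```

Call:
{"api": "send_rows", "payload": {"xyz": [[-30,-28,0],[-60,-56,0],[-90,-84,0],[-120,-112,0],[-150,-140,0],[-180,-168,0],[-210,-196,0],[-240,-224,0],[-271,-253,0],[-271,-253,0]], "dr": [[0,0,-0.05],[0,0,-0.1],[0,0,-0.15],[0,0,-0.2],[0,0,-0.25],[0,0,-0.3],[0,0,-0.34],[0,0,-0.38],[0,0,-0.38],[0,0,-0.38]]}}

```text
time: 1.77
position: [0.5622, 0.0011, 0.3191]
tool_rot: [-0.196, 3.134, -0.01]
ft_force: [-2.0, -0.8, 0.1]
grip_width: 0.999
grip_force: 0.0
```

```bash
python3 - <<'E'
from h import *
s=get_state();print(s["time"],s["position"],s["tool_rot"],np.abs(s["qd"]).max(),s["joint_positions"].round(2))
w=get_image("wrist");np.savez("w1.npz",w=w,p=s["position"],r=s["tool_rot"])
cv2.imwrite("pics/d.png",cv2.resize(w,(800,600),interpolation=2)[...,::-1])
E
```

```text
1.7667 [0.56216206 0.00112652 0.31910461] [-0.19647286  3.13447861 -0.00978517] 0.10174384616345614 [-0.62  0.11  0.62  1.57 -0.06  1.48  1.7 ]
```

View pics/d.png

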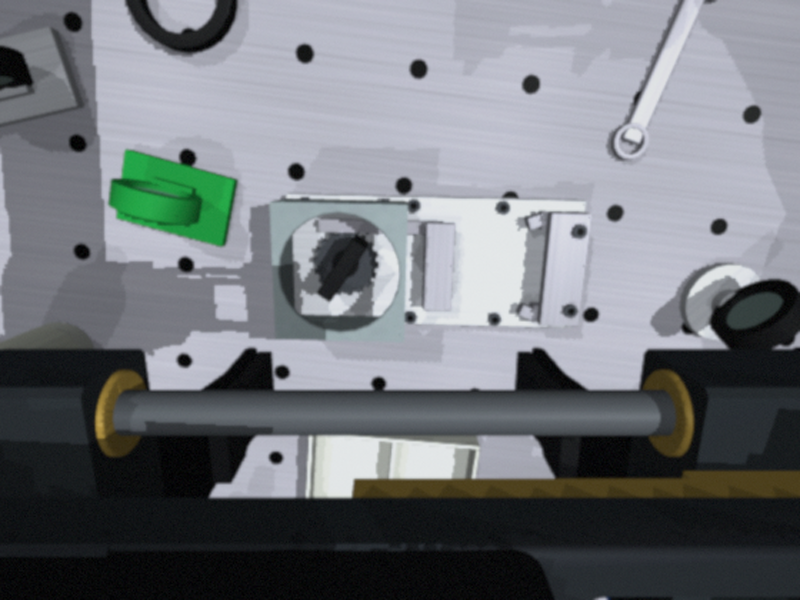

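Wrist view (800x600): guard corners at (271,201), (406,204), (405,340), (274,338), opening about (340,271), bar from (325,298) to (370,238), jaw at (440,267), block edge from (547,213) to (541,323).

```bash
python3 - <<'E'
from h import *
d=np.load("w1.npz");P=(d["p"],d["r"]);w=d["w"]
Q=lambda u,v,z:onz("wrist",u*.7,v*.7,z,P)
g=[Q(*p,.082) for p in [(271,201),(406,204),(405,340),(274,338)]]
hsv=cv2.cvtColor(w,cv2.COLOR_RGB2HSV)
print("guard hsv",hsv[int(215*.7),int(285*.7)],"bed",hsv[int(270*.7),int(480*.7)])
m=((hsv[...,0]>70)&(hsv[...,0]<115)&(hsv[...,1]>20)).astype(np.uint8);m[:135]=0;m[240:]=0;m[:,:185]=0;m[:,290:]=0
m=cv2.morphologyEx(m,cv2.MORPH_OPEN,np.ones((3,3)))
cs,h=cv2.findContours(m,cv2.RETR_CCOMP,cv2.CHAIN_APPROX_NONE)
for c,hh in zip(cs,h[0]):
    if cv2.contourArea(c)>500:
        hull=cv2.convexHull(c);(x,y),r=cv2.minEnclosingCircle(c);print(hh[3],cv2.contourArea(c),x,y,r,cv2.minAreaRect(c),onz("wrist",x,y,.082,P).round(4))
for p in g:print(p.round(4))
print("center approx",Q(340,271,.082).round(4))
print("knob bar",Q(325,298,.07).round(4),Q(370,238,.07).round(4),Q(347,267,.07).round(4))
print("block edge",Q(547,213,.046).round(4),Q(541,323,.046).round(4))
print("jaw edge",Q(455,223,.0435).round(4),Q(453,312,.0435).round(4))
print("plate end",Q(587,203,.02).round(4),Q(580,326,.02).round(4))
E
```

```text
guard hsv [ 95  29 173] bed [ 96   6 231]
-1 9136.5 237.5 188.0773162841797 67.62678527832031 ((237.70449829101562, 189.04827880859375), (101.07316589355469, 99.2698745727539), 1.023030161857605) [ 0.571  -0.0432  0.082 ]
3 4826.5 238.36813354492188 188.88461303710938 43.02545928955078 ((240.5, 185.0), (79.0, 74.0), -0.0) [ 0.5718 -0.0421  0.082 ]
[ 0.5248 -0.1009  0.082 ]
[0.5139 0.0032 0.082 ]
[0.6241 0.017  0.082 ]
[ 0.6363 -0.0915  0.082 ]
center approx [ 0.5728 -0.0425  0.082 ]
knob bar [ 0.5998 -0.0538  0.07  ] [ 0.545 -0.022  0.07 ] [ 0.5712 -0.0382  0.07  ]
block edge [0.508  0.1239 0.046 ] [0.6046 0.1386 0.046 ]
jaw edge [0.5264 0.048  0.0435] [0.6052 0.0588 0.0435]
plate end [0.4957 0.1657 0.02  ] [0.6096 0.1852 0.02  ]
```

Call:
{"api": "send_rows", "payload": {"xyz": [[0,-6,12],[-1,-12,24],[-2,-18,36],[-3,-24,50],[-4,-30,65],[-5,-36,80],[-5,-43,95],[-5,-43,110],[-5,-43,119],[-5,-43,119]], "dr": [[0,0,0.08],[0,0,0.16],[0,0,0.24],[0,0,0.32],[0,0,0.4],[0,0,0.48],[0,0,0.56],[0,0,0.64],[0,0,0.64],[0,0,0.64]], "jaw": 36}}

```text
time: 2.65
position: [0.5692, -0.0297, 0.1982]
tool_rot: [-0.775, -3.04, 0.001]
ft_force: [-0.4, 0.7, -1.0]
grip_width: 0.423
grip_force: 0.0
```

```bash
python3 - <<'E'
from h import *
import bench;print([x for x in dir(bench) if x[0]!='_'])
print(globals().get("nose_length"), getattr(bench,"nose_length",None))
s=get_state();print(s["time"],s["position"],s["tool_rot"],np.abs(s["qd"]).max(),s["joint_positions"].round(2))
w=get_image("wrist");np.savez("w2.npz",w=w,p=s["position"],r=s["tool_rot"])
cv2.imwrite("pics/e.png",cv2.resize(w,(800,600),interpolation=2)[...,::-1])
E
```

```text
['MotionError', 'calibration', 'close_job', 'get_image', 'get_state', 'nose_length']
0.017 0.017
2.65 [ 0.56918855 -0.02971805  0.19821353] [-7.74810411e-01 -3.04012764e+00  1.19646194e-03] 0.044458217801680876 [-0.59  0.2   0.68  1.73 -0.14  1.26  1.19]
```

View pics/e.png

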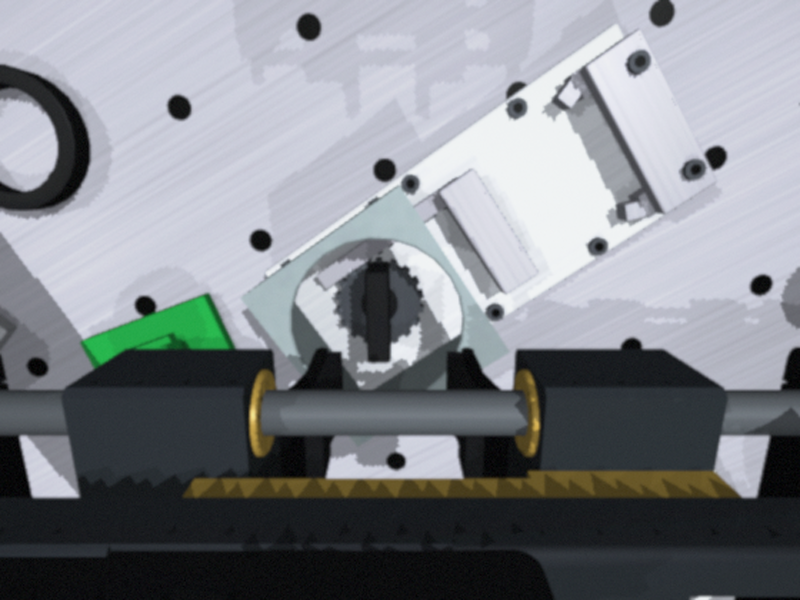

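The wrist view (800x600) shows the bar upright in the picture, from (378,262) to (378,360), so the tool is aligned with it. The opening spans columns 292–463 with its top at row 238.

```bash
python3 - <<'E'
from h import *
d=np.load("w2.npz");P=(d["p"],d["r"])
Q=lambda u,v,z:onz("wrist",u*.7,v*.7,z,P)
M=R.from_rotvec(P[1]).as_matrix()
a,b=Q(378,262,.07),Q(378,360,.07);print("bar",a,b,np.linalg.norm(a-b),"mid",(a+b)/2, "tool mm",M.T@((a+b)/2-P[0])*1000)
l,r,t=Q(292,303,.082),Q(463,303,.082),Q(378,238,.082)
ex=M[:,0]; print("diam",np.linalg.norm(l-r)); c1=(l+r)/2; print("c from top",t-ex*.048, "lr mid",c1, "tool",M.T@(t-ex*.048-P[0])*1000)
c=[Q(640,30,.046),Q(712,187,.046),Q(585,72,.046),Q(662,213,.046)]
print("block",[x.round(4) for x in c], "edge mid",((c[2]+c[3])/2).round(4))
j=[Q(474,170,.0435),Q(538,268,.0435)];print("jaw lip",j)
g=[Q(397,187,.082),Q(243,297,.082),Q(508,354,.082)];print("guard",g)
y=g[0]-g[1];print("yaw from guard edges",np.degrees(np.arctan2(-y[0],y[1])),np.degrees(np.arctan2((g[2]-g[0])[1],(g[2]-g[0])[0])))
y=(c[2]+c[3])/2-(a+b)/2;print("yaw knob-block",np.degrees(np.arctan2(-y[0],y[1])),np.linalg.norm(y[:2]))
x=c[3]-c[2];print(np.degrees(np.arctan2(x[1],x[0])))
E
```

```text
bar [ 0.54595586 -0.02671958  0.07      ] [ 0.59812824 -0.05567196  0.07      ] 0.05966739476383975 mid [ 0.57204205 -0.04119577  0.07      ] tool mm [ -8.5070375   -8.48144668 128.19627647]
diam 0.09559209381125726
c from top [ 0.57508372 -0.04201721  0.0818098 ] lr mid [ 0.56449235 -0.03688613  0.082     ] tool [-11.52401306  -7.76807279 116.37312522]
block [array([0.5049, 0.1613, 0.046 ]), array([0.6049, 0.1681, 0.046 ]), array([0.5101, 0.1262, 0.046 ]), array([0.6051, 0.1364, 0.046 ])] edge mid [0.5576 0.1313 0.046 ]
jaw lip [array([0.52824748, 0.04779294, 0.0435    ]), array([0.60082257, 0.05689795, 0.0435    ])]
guard [array([0.51430201, 0.00273887, 0.082     ]), array([ 0.5256604 , -0.10106809,  0.082     ]), array([0.62674097, 0.0142999 , 0.082     ])]
yaw from guard edges 6.244370722982795 5.870554624355228
yaw knob-block 4.782126804174048 0.1730593300386822
6.142150668034082
```

Call:
{"api": "send_rows", "payload": {"xyz": [[-2,-2,10],[-4,-4,20],[-6,-5,30],[-8,-7,40],[-10,-8,50],[-10,-8,60],[-10,-8,70],[-10,-8,70],[-10,-8,70],[-10,-8,70]], "dr": [[0,0,0],[0,0,0],[0,0,0],[0,0,0],[0,0,0],[0,0,0],[0,0,0],[0,0,0],[0,0,0],[0,0,0]]}}

```text
time: 3.53
position: [0.5761, -0.043, 0.1308]
tool_rot: [0.781, 3.042, 0.0]
ft_force: [0.2, -0.2, 0.6]
grip_width: 0.409
grip_force: 0.0
```

Call:
{"api": "send_rows", "payload": {"xyz": [[2,0,8],[2,0,16],[2,0,24],[2,0,32],[2,0,40],[2,0,48],[2,0,56],[2,0,64],[2,0,70],[2,0,70]], "dr": [[0,0,0],[0,0,0],[0,0,0],[0,0,0],[0,0,0],[0,0,0],[0,0,0],[0,0,0],[0,0,0],[0,0,0]]}}

```text
time: 4.37
position: [0.573, -0.042, 0.0589]
tool_rot: [-0.781, -3.041, 0.001]
ft_force: [0.1, 0.5, 0.5]
grip_width: 0.414
grip_force: 0.0
```

Call:
{"api": "send_rows", "payload": {"xyz": [[0,0,0],[0,0,0],[0,0,0],[0,0,0],[0,0,0],[0,0,0],[0,0,0],[0,0,0],[0,0,0],[0,0,0]], "dr": [[0,0,0],[0,0,0],[0,0,0],[0,0,0],[0,0,0],[0,0,0],[0,0,0],[0,0,0],[0,0,0],[0,0,0]], "jaw": 0, "grip_force": 20}}

```text
time: 5.2
position: [0.5737, -0.0435, 0.061]
tool_rot: [-0.783, -3.042, 0.002]
ft_force: [-3.8, -5.1, 5.4]
grip_width: 0.156
grip_force: 19.9
```

Call:
{"api": "send_rows", "payload": {"xyz": [[0,0,0],[0,0,0],[0,0,0],[0,0,0],[0,0,0],[0,0,0],[0,0,0],[0,0,0],[0,0,0],[0,0,0]], "dr": [[0,0,-0.06],[0,0,-0.16],[0,0,-0.26],[0,0,-0.36],[0,0,-0.46],[0,0,-0.56],[0,0,-0.66],[0,0,-0.76],[0,0,-0.86],[0,0,-0.95]]}}

```text
time: 6.03
position: [0.5737, -0.0437, 0.061]
tool_rot: [0.701, -3.062, 0.002]
ft_force: [-4.0, -4.2, 4.0]
grip_width: 0.155
grip_force: 20.0
```

```bash
cat > st.py <<'E'
from h import *
s=get_state();M=R.from_rotvec(s["tool_rot"]).as_matrix()
print(s["time"],s["position"].round(4),"y-axis deg",np.degrees(np.arctan2(M[1,1],M[0,1])).round(2),"tilt",M[2,:2].round(4),"F",s["ft_force"].round(1),"T",s["torque"].round(2),s["grip_width"]*87,s["grip_force"],"q7",s["joint_positions"].round(2))
E
python3 st.py
```

```text
6.0333 [ 0.5737 -0.0437  0.061 ] y-axis deg 115.8 tilt [ 0.0009 -0.0008] F [-4.  -4.2  4. ] T [-0.99  0.72 -0.12] 13.48270940114177 19.994010406080633 q7 [-0.38  0.34  0.48  1.85 -0.18  1.    2.2 ]
```

Call:
{"api": "send_rows", "payload": {"xyz": [[0,0,0],[0,0,0],[0,0,0],[0,0,0],[0,0,0],[0,0,0],[0,0,0],[0,0,0],[0,0,0],[0,0,0]], "dr": [[0,0,-0.06],[0,0,-0.12],[0,0,-0.17],[0,0,-0.22],[0,0,-0.26],[0,0,-0.3],[0,0,-0.33],[0,0,-0.35],[0,0,-0.35],[0,0,-0.35]]}}

```text
time: 6.87
position: [0.5739, -0.0435, 0.061]
tool_rot: [1.215, -2.897, 0.001]
ft_force: [-2.4, -4.5, 4.3]
grip_width: 0.161
grip_force: 20.5
```

```bash
python3 st.py
```

```text
6.8667 [ 0.5739 -0.0435  0.061 ] y-axis deg 135.52 tilt [ 0.0006 -0.0005] F [-2.4 -4.5  4.3] T [-0.94  0.76 -0.45] 13.973791152562416 20.463453148031476 q7 [-0.33  0.33  0.42  1.85 -0.16  0.99  2.52]
```

Call:
{"api": "send_rows", "payload": {"xyz": [[0,0,0],[0,0,0],[0,0,0],[0,0,0],[0,0,0],[0,0,0],[0,0,0],[0,0,0],[0,0,0],[0,0,0]], "dr": [[0,0,-0.02],[0,0,-0.04],[0,0,-0.04],[0,0,-0.04],[0,0,-0.04],[0,0,0.0],[0,0,0.01],[0,0,0.01],[0,0,0.01],[0,0,0.01]]}}

```text
time: 7.7
position: [0.5741, -0.0433, 0.0609]
tool_rot: [1.203, -2.902, 0.002]
ft_force: [-2.8, -4.7, 4.0]
grip_width: 0.16
grip_force: 19.8
```

Call:
{"api": "send_rows", "payload": {"xyz": [[0,0,0],[0,0,0],[0,0,0],[0,0,0],[0,0,0],[0,0,0],[0,0,0],[0,0,0],[0,0,0],[0,0,0]], "dr": [[0,0,0],[0,0,0],[0,0,0],[0,0,0],[0,0,0],[0,0,0],[0,0,0],[0,0,0],[0,0,0],[0,0,0]], "jaw": 36}}

```text
time: 8.53
position: [0.5741, -0.042, 0.0606]
tool_rot: [-1.205, 2.901, 0.0]
ft_force: [-0.5, 0.8, 0.5]
grip_width: 0.409
grip_force: 0.0
```

```bash
python3 st.py
```

```text
8.5333 [ 0.5741 -0.042   0.0606] y-axis deg 135.1 tilt [-0.0002 -0.    ] F [-0.5  0.8  0.5] T [ 0.08 -0.01  0.01] 35.61922498795786 0.0 q7 [-0.33  0.33  0.42  1.85 -0.16  0.99  2.51]
```

Call:
{"api": "send_rows", "payload": {"xyz": [[0,0,-20],[0,0,-45],[0,0,-70],[0,0,-100],[0,0,-130],[0,0,-150],[0,0,-165],[0,0,-175],[0,0,-180],[0,0,-180]], "dr": [[0,0,0],[0,0,0],[0,0,0],[0,0,0.0],[0,0,0.1],[0,0,0.2],[0,0,0.3],[0,0,0.4],[0,0,0.5],[0,0,0.6]]}}

```text
time: 9.37
position: [0.5748, -0.0422, 0.2424]
tool_rot: [-0.285, 3.126, 0.0]
ft_force: [0.8, 0.0, 0.1]
grip_width: 0.417
grip_force: 0.0
```

Call:
{"api": "send_rows", "payload": {"xyz": [[10,-15,0],[30,-46,0],[50,-77,0],[70,-110,0],[92,-143,0],[114,-176,0],[134,-209,0],[154,-242,0],[176,-275,0],[176,-275,0]], "dr": [[0,0,0.1],[0,0,0.2],[0,0,0.3],[0,0,0.4],[0,0,0.5],[0,0,0.6],[0,0,0.7],[0,0,0.8],[0,0,0.9],[0,0,1.0]], "jaw": 60}}

```text
time: 10.2
position: [0.4462, -0.3542, 0.2414]
tool_rot: [1.267, 2.874, -0.009]
ft_force: [-1.4, -0.8, 0.8]
grip_width: 0.692
grip_force: 0.0
```

Call:
{"api": "send_rows", "payload": {"xyz": [[0,0,0],[0,0,0],[0,0,0],[0,0,0],[0,0,0],[0,0,0],[0,0,0],[0,0,0],[0,0,0],[0,0,0]], "dr": [[0,0,0.08],[0,0,0.16],[0,0,0.24],[0,0,0.32],[0,0,0.4],[0,0,0.4],[0,0,0.4],[0,0,0.4],[0,0,0.4],[0,0,0.4]]}}

```text
time: 11.03
position: [0.4523, -0.345, 0.2406]
tool_rot: [1.789, 2.582, 0.0]
ft_force: [0.5, 0.3, 0.6]
grip_width: 0.69
grip_force: 0.0
```

```bash
python3 st.py;python3 - <<'E'
from h import *
s=get_state()
w=get_image("wrist");np.savez("w3.npz",w=w,p=s["position"],r=s["tool_rot"])
b=get_image("side");np.save("b2.npy",b)
cv2.imwrite("pics/f.png",cv2.resize(w,(800,600),interpolation=2)[...,::-1])
E
```

```text
11.0333 [ 0.4523 -0.345   0.2406] y-axis deg 20.56 tilt [0.     0.0002] F [0.5 0.3 0.6] T [-0.03  0.04  0.04] 60.04353476236338 0.0 q7 [-0.16  0.19  0.87  1.68 -0.15  1.34  1.09]
```

View pics/f.png

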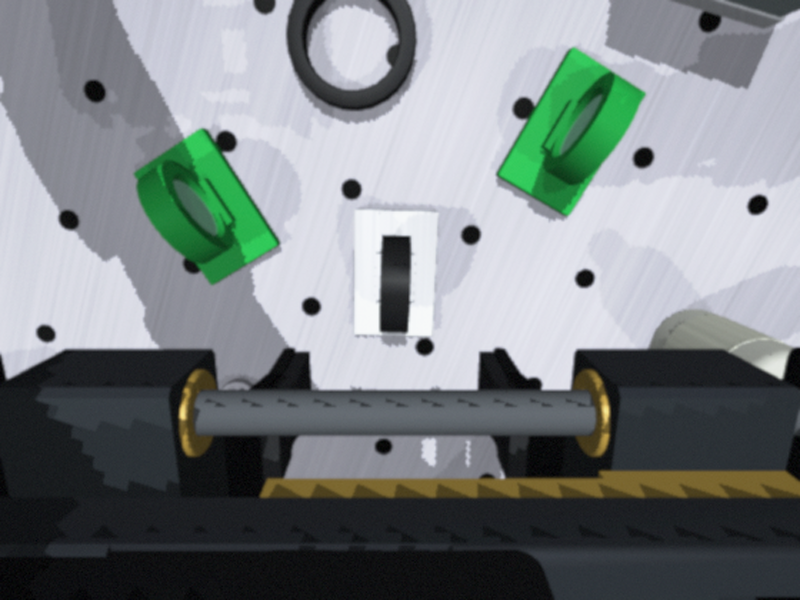

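Wrist view (800x600): the target mount's foot has corners at (355,210), (437,212), (433,336), (355,335), and the cell spans columns 382–411, rows 236–333, between the two green ones.

```bash
python3 - <<'E'
from h import *
d=np.load("w3.npz");P=(d["p"],d["r"]);M=R.from_rotvec(P[1]).as_matrix();w=d["w"]
Q=lambda u,v,z:M.T@(onz("wrist",u*.7,v*.7,z,P)-P[0])*1000
c=[Q(*p,.012) for p in [(355,210),(437,212),(433,336),(355,335)]]
print(np.round(c,1),np.mean(c,0).round(1))
for i,j in[(0,3),(1,2)]:
    e=c[i]-c[j];print("edge",np.degrees(np.arctan2(e[1],e[0])).round(2),np.linalg.norm(e))
for i,j in[(1,0),(2,3)]:
    e=c[i]-c[j];print("edge",np.degrees(np.arctan2(-e[0],e[1])).round(2),np.linalg.norm(e))
g=w.max(2)[140:236,215:330].copy();m=(g>200).astype(np.uint8)
n,l,st,ct=cv2.connectedComponentsWithStats(m);print(st[:6])
print("cell top",Q(397,284,.08),Q(395,320,.075),Q(397,250,.075))
# target holding q
E
```

```text
[[ 44.8 -28.3 228.6]
 [ 43.4  34.1 228.6]
 [-55.8  33.1 228.6]
 [-55.  -30.2 228.6]] [ -5.6   2.2 228.6]
edge 1.13 99.85155147481169
edge 0.55 99.20317068589448
edge 1.34 62.35392892828714
edge 0.74 63.36234151705292
[[   0    0  115   96 1948]
 [   0    0  115   96 9092]]
cell top [  2.18677046   3.28372704 160.5630525 ] [-23.56906937   2.03574089 165.56209652] [ 23.53647481   3.26761527 165.56366092]
```

```bash
python3 - <<'E'
from h import *
print(onz("side",530*.7,400*.7,0),onz("scene",290*.7,258*.7,0))
E
```

```text
[ 0.70406284 -0.32766279  0.        ] [ 0.70866892 -0.30823911  0.        ]
```

Call:
{"api": "send_rows", "payload": {"xyz": [[-1,0,8],[-2,1,18],[-3,1,28],[-4,2,38],[-4,2,48],[-4,2,58],[-4,2,68],[-4,2,76],[-4,2,80],[-4,2,80]], "dr": [[0,0,0.0],[0,0,0.01],[0,0,0.016],[0,0,0.016],[0,0,0.016],[0,0,0.016],[0,0,0.016],[0,0,0.016],[0,0,0.016],[0,0,0.016]]}}

```text
time: 11.97
position: [0.4551, -0.3477, 0.1594]
tool_rot: [-1.81, -2.566, 0.0]
ft_force: [0.7, 0.3, -0.9]
grip_width: 0.688
grip_force: 0.0
```

Call:
{"api": "send_rows", "payload": {"xyz": [[0,0,12],[0,0,24],[0,0,36],[0,0,48],[0,0,60],[0,0,72],[0,0,84],[0,0,94],[0,0,100],[0,0,100]], "dr": [[0,0,0],[0,0,0],[0,0,0],[0,0,0],[0,0,0],[0,0,0],[0,0,0],[0,0,0],[0,0,0],[0,0,0]]}}

```text
time: 12.8
position: [0.4547, -0.3475, 0.0589]
tool_rot: [-1.81, -2.565, 0.001]
ft_force: [0.2, 0.5, 0.3]
grip_width: 0.69
grip_force: 0.0
```

Call:
{"api": "send_rows", "payload": {"xyz": [[0,0,0],[0,0,0],[0,0,0],[0,0,0],[0,0,0],[0,0,0],[0,0,0],[0,0,0],[0,0,0],[0,0,0]], "dr": [[0,0,0],[0,0,0],[0,0,0],[0,0,0],[0,0,0],[0,0,0],[0,0,0],[0,0,0],[0,0,0],[0,0,0]], "jaw": 0, "grip_force": 35}}

```text
time: 13.63
position: [0.455, -0.3484, 0.0607]
tool_rot: [-1.811, -2.566, 0.001]
ft_force: [-3.7, -0.6, 2.8]
grip_width: 0.233
grip_force: 35.0
```

```bash
python3 st.py
```

```text
13.6333 [ 0.455  -0.3484  0.0607] y-axis deg 19.57 tilt [ 0.0001 -0.0006] F [-3.7 -0.6  2.8] T [-0.2   0.65 -0.07] 20.255311252520094 34.982790669728274 q7 [-0.06  0.4   0.79  1.86 -0.33  1.02  1.22]
```

Call:
{"api": "send_rows", "payload": {"xyz": [[0,0,-6],[0,0,-15],[0,0,-30],[0,0,-45],[0,0,-60],[0,0,-75],[0,0,-90],[0,0,-105],[0,0,-118],[0,0,-125]], "dr": [[0,0,0],[0,0,0],[0,0,0],[0,0,0],[0,0,0],[0,0,0],[0,0,0],[0,0,0],[0,0,0],[0,0,0]]}}

```text
time: 14.47
position: [0.4562, -0.3482, 0.1874]
tool_rot: [1.809, 2.566, 0.001]
ft_force: [-0.4, -0.4, -4.9]
grip_width: 0.222
grip_force: 35.0
```

```bash
python3 st.py; python3 - <<'E'
from h import *
s=get_state();w=get_image("wrist");np.savez("w4.npz",w=w,p=s["position"],r=s["tool_rot"])
cv2.imwrite("pics/g.png",cv2.resize(w,(800,600),interpolation=2)[...,::-1])
E
```

```text
14.4667 [ 0.4562 -0.3482  0.1874] y-axis deg 19.62 tilt [-0.0012  0.0019] F [-0.4 -0.4 -4.9] T [-0.13 -0.02  0.03] 19.354716697664614 34.982559723139275 q7 [-0.13  0.25  0.86  1.74 -0.2   1.24  1.12]
```

View pics/g.png

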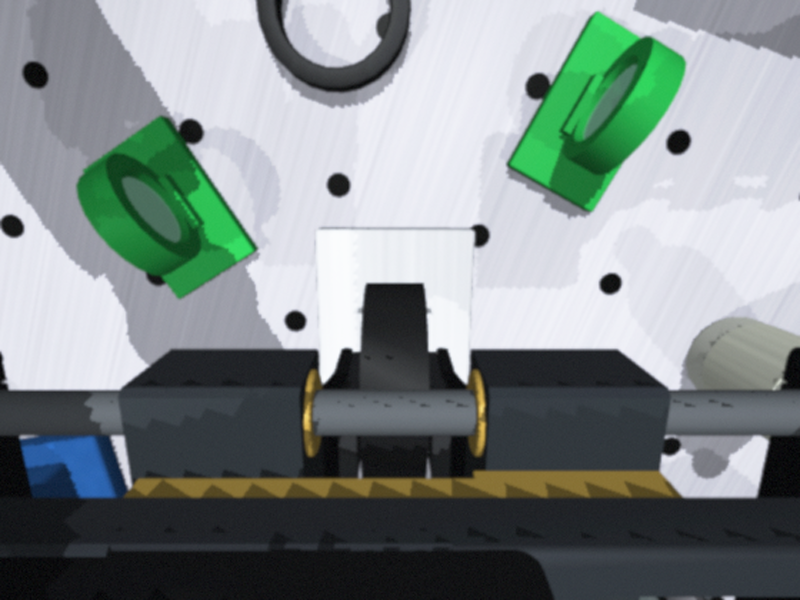

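The mount is held upright. Its foot's near end lies along row 229, columns 317–474, square to the tool.

```bash
python3 - <<'E'
from h import *
c,f=K("wrist");H=c["hand_eye"]
def T(u,v,zt):
    d=H[:3,:3]@np.array([(u*.7-c["cx"])/f,(v*.7-c["cy"])/f,1]);o=H[:3,3];return (o+d*(zt-o[2])/d[2])*1000
print(T(317,229,.0487),T(474,229,.0487))
yaw=np.radians(6.);ey=np.array([-np.sin(yaw),np.cos(yaw)]);ax=np.array([.574,-.0425])
for n,t in(("set",.119),("seat",.14)):print(n,ax+t*ey)
E
```

```text
[ 49.00121756 -29.49426772  48.7       ] [49.04033573 33.190242   48.7       ]
set [0.56156111 0.07584811]
seat [0.55936602 0.09673307]
```

Call:
{"api": "send_rows", "payload": {"xyz": [[8,5,-2],[22,14,-6],[40,26,-10],[60,40,-14],[80,53,-15],[102,67,-15],[124,82,-15],[146,97,-15],[168,111,-15],[190,126,-15]], "dr": [[0,0,0],[0,0,0],[0,0,0],[0,0,0],[0,0,0],[0,0,0],[0,0,0],[0,0,0],[0,0,0],[0,0,0]]}}

```text
time: 15.35
position: [0.5097, -0.1245, 0.1995]
tool_rot: [-1.809, -2.566, 0.001]
ft_force: [-0.6, 0.5, -6.0]
grip_width: 0.226
grip_force: 35.0
```

Call:
{"api": "send_rows", "payload": {"xyz": [[22,15,0],[44,30,0],[66,44,0],[88,58,0],[110,73,0],[130,86,0],[148,98,0],[162,107,0],[172,114,0],[175,116,0]], "dr": [[0,0,0.03],[0,0,0.06],[0,0,0.09],[0,0,0.12],[0,0,0.15],[0,0,0.18],[0,0,0.21],[0,0,0.237],[0,0,0.237],[0,0,0.237]]}}

```text
time: 16.18
position: [0.5605, 0.0804, 0.1994]
tool_rot: [-2.095, -2.339, 0.001]
ft_force: [-0.0, 1.0, -5.2]
grip_width: 0.231
grip_force: 35.0
```

Call:
{"api": "send_rows", "payload": {"xyz": [[0,0,0],[0,0,0],[0,0,2],[0,0,5],[0,0,8],[0,0,10],[0,0,10],[0,0,10],[0,0,10],[0,0,10]], "dr": [[0,0,0],[0,0,0],[0,0,0],[0,0,0],[0,0,0],[0,0,0],[0,0,0],[0,0,0],[0,0,0],[0,0,0]]}}

```text
time: 17.02
position: [0.5613, 0.077, 0.1907]
tool_rot: [2.102, 2.335, 0.001]
ft_force: [0.7, -0.0, -5.7]
grip_width: 0.224
grip_force: 35.0
```

```bash
python3 st.py; python3 - <<'E'
from h import *
s=get_state();w=get_image("wrist");np.savez("w5.npz",w=w,p=s["position"],r=s["tool_rot"])
cv2.imwrite("pics/h.png",cv2.resize(w,(800,600),interpolation=2)[...,::-1])
E
```

```text
17.0167 [0.5613 0.077  0.1907] y-axis deg 6.02 tilt [0.0001 0.0004] F [ 0.7 -0.  -5.7] T [-0.1   0.02  0.01] 19.445303068333534 34.98262316285036 q7 [-0.69  0.19  0.58  1.75 -0.11  1.24  0.01]
```

View pics/h.png

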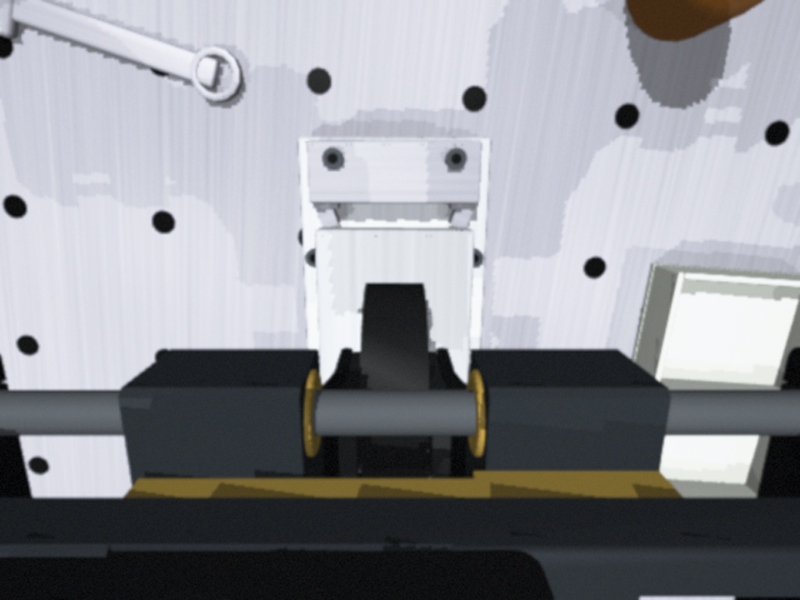

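Wrist view (800x600): the held foot's end is at row 229 (columns 317–474). The block's top spans columns 309–480, its free edge is at row 203, and its bolts are at (333,158) and (455,158).

```bash
python3 - <<'E'
from h import *
d=np.load("w5.npz");P=(d["p"],d["r"]);M=R.from_rotvec(P[1]).as_matrix()
Q=lambda u,v,z:M.T@(onz("wrist",u*.7,v*.7,z,P)-P[0])*1000
for t,p in {"edgeL":(309,202,.046),"edgeR":(480,202,.046),"backL":(309,141,.046),"backR":(479,141,.046),"bL":(333,158,.046),"bR":(455,158,.046),"plateL":(299,139,.02),"plateR":(489,139,.02),"footL":(317,229,P[0][2]-.0487),"footR":(474,229,P[0][2]-.0487)}.items(): print(t,Q(*p).round(1))
print("expected pocket edge (tool mm)",(M.T@np.array([.574-.176*np.sin(np.radians(6))-P[0][0],-.0425+.176*np.cos(np.radians(6))-P[0][1],0]))*1000)
E
```

```text
edgeL [ 55.2 -48.6 144.7]
edgeR [ 55.2  51.8 144.8]
backL [ 89.2 -47.1 144.7]
backR [ 89.3  49.7 144.8]
bL [ 79.9 -33.8 144.7]
bR [ 80.   36.3 144.8]
plateL [ 92.2 -57.6 170.7]
plateR [ 92.2  60.2 170.8]
footL [ 49.3 -29.5  48.7]
footR [49.3 33.2 48.7]
expected pocket edge (tool mm) [5.58706793e+01 2.05346364e-01 5.40348665e-03]
```

Call:
{"api": "send_rows", "payload": {"xyz": [[0,0,8],[0,0,20],[0,0,32],[0,0,44],[0,0,56],[0,0,68],[0,0,80],[0,0,90],[0,0,98],[0,0,103]], "dr": [[0,0,0],[0,0,0],[0,0,0],[0,0,0],[0,0,0],[0,0,0],[0,0,0],[0,0,0],[0,0,0],[0,0,0]]}}

```text
time: 17.9
position: [0.5606, 0.0769, 0.0861]
tool_rot: [-2.101, -2.335, 0.002]
ft_force: [0.2, -0.6, -5.4]
grip_width: 0.226
grip_force: 35.0
```

Call:
{"api": "send_rows", "payload": {"xyz": [[0,0,0],[0,0,1],[0,0,2],[0,0,3],[0,0,4],[0,0,5],[0,0,6],[0,0,7],[0,0,7],[0,0,7]], "dr": [[0,0,0],[0,0,0],[0,0,0],[0,0,0],[0,0,0],[0,0,0],[0,0,0],[0,0,0],[0,0,0],[0,0,0]]}}

```text
time: 18.73
position: [0.5612, 0.077, 0.0807]
tool_rot: [2.102, 2.335, 0.0]
ft_force: [-0.5, -0.1, -4.1]
grip_width: 0.223
grip_force: 35.0
```

```bash
python3 st.py
```

```text
18.7333 [0.5612 0.077  0.0807] y-axis deg 6.02 tilt [0.0002 0.0003] F [-0.5 -0.1 -4.1] T [-0.09  0.07  0.04] 19.432861897693147 34.98286166970047 q7 [-0.66  0.31  0.55  1.86 -0.19  1.03  0.07]
```

Call:
{"api": "send_rows", "payload": {"xyz": [[0,0,0.5],[2,0,0.5],[4,0,0.5],[6,0,0.5],[8,0,0.5],[10,0,0.5],[12,0,0.5],[14,0,0.5],[16,0,0.5],[17,0,0.5]], "dr": [[0,0,0],[0,0,0],[0,0,0],[0,0,0],[0,0,0],[0,0,0],[0,0,0],[0,0,0],[0,0,0],[0,0,0]]}}

```text
time: 19.57
position: [0.56, 0.0937, 0.0807]
tool_rot: [2.101, 2.334, 0.001]
ft_force: [0.6, -4.6, 5.1]
grip_width: 0.224
grip_force: 35.0
```

```bash
python3 st.py
```

```text
19.5667 [0.56   0.0937 0.0807] y-axis deg 6.01 tilt [-0.0004  0.0013] F [ 0.6 -4.6  5.1] T [-1.32  0.    0.04] 19.480619134879117 34.99167743140788 q7 [-0.68  0.31  0.55  1.86 -0.18  1.03  0.04]
```

Call:
{"api": "send_rows", "payload": {"xyz": [[0.5,0,0],[1,0,0],[1.5,0,0],[2,0,0],[2.5,0,0],[3,0,0],[3.5,0,0],[4,0,0],[4,0,0],[4,0,0]], "dr": [[0,0,0],[0,0,0],[0,0,0],[0,0,0],[0,0,0],[0,0,0],[0,0,0],[0,0,0],[0,0,0],[0,0,0]]}}

```text
time: 20.4
position: [0.5595, 0.0974, 0.0807]
tool_rot: [2.102, 2.334, 0.001]
ft_force: [2.0, -4.4, 4.8]
grip_width: 0.229
grip_force: 35.0
```

```bash
python3 st.py
```

```text
20.4 [0.5595 0.0974 0.0807] y-axis deg 5.99 tilt [-0.0004  0.0012] F [ 2.  -4.4  4.8] T [-1.21  0.03  0.05] 19.937984497695535 34.99051666158266 q7 [-0.69  0.31  0.55  1.86 -0.18  1.03  0.04]
```

Call:
{"api": "send_rows", "payload": {"xyz": [[0.4,0,0],[0.8,0,0],[1.2,0,0],[1.6,0,0],[2,0,0],[2.4,0,0],[2.7,0,0],[3,0,0],[3,0,0],[3,0,0]], "dr": [[0,0,0],[0,0,0],[0,0,0],[0,0,0],[0,0,0],[0,0,0],[0,0,0],[0,0,0],[0,0,0],[0,0,0]]}}

```text
time: 21.23
position: [0.5595, 0.0976, 0.0808]
tool_rot: [2.102, 2.331, -0.002]
ft_force: [0.1, -9.8, 6.2]
grip_width: 0.224
grip_force: 35.0
```

```bash
python3 st.py
```

```text
21.2333 [0.5595 0.0976 0.0808] y-axis deg 5.92 tilt [-0.0036  0.0012] F [ 0.1 -9.8  6.2] T [-2.22 -0.02  0.12] 19.446662680188602 34.99911302720648 q7 [-0.69  0.31  0.55  1.86 -0.18  1.03  0.03]
```

Call:
{"api": "send_rows", "payload": {"xyz": [[-1,0,0],[-2,0,0],[-2.6,0,-0.4],[-2.6,0,-0.4],[-2.6,0,-0.4],[-2.6,0,-0.4],[-2.6,0,-0.4],[-2.6,0,-0.4],[-2.6,0,-0.4],[-2.6,0,-0.4]], "dr": [[0,0,0],[0,0,0],[0,0,0],[0,0,0],[0,0,0],[0,0,0],[0,0,0],[0,0,0],[0,0,0],[0,0,0]]}}

```text
time: 22.07
position: [0.5595, 0.0974, 0.0807]
tool_rot: [2.101, 2.333, 0.0]
ft_force: [2.1, -5.7, 3.6]
grip_width: 0.226
grip_force: 35.0
```

Call:
{"api": "send_rows", "payload": {"xyz": [[0,0,0],[0,0,0],[0,0,0],[0,0,0],[0,0,0],[0,0,0],[0,0,0],[0,0,0],[0,0,0],[0,0,0]], "dr": [[0,0,0],[0,0,0],[0,0,0],[0,0,0],[0,0,0],[0,0,0],[0,0,0],[0,0,0],[0,0,0],[0,0,0]], "jaw": 55}}

```text
time: 22.9
position: [0.5589, 0.0982, 0.0805]
tool_rot: [-2.102, -2.335, -0.0]
ft_force: [-0.6, 0.4, 0.1]
grip_width: 0.631
grip_force: 0.0
```

```bash
python3 st.py
```

```text
22.9 [0.5589 0.0982 0.0805] y-axis deg 6.01 tilt [0.0001 0.0001] F [-0.6  0.4  0.1] T [-0.19  0.1  -0.  ] 54.908937281394344 0.0 q7 [-0.69  0.31  0.54  1.86 -0.18  1.03  0.03]
```

Call:
{"api": "send_rows", "payload": {"xyz": [[0,0,-8],[0,0,-20],[0,0,-34],[0,0,-50],[0,0,-66],[0,0,-82],[0,0,-98],[0,0,-110],[0,0,-115],[0,0,-115]], "dr": [[0,0,0],[0,0,0],[0,0,0],[0,0,0],[0,0,0.1],[0,0,0.2],[0,0,0.3],[0,0,0.4],[0,0,0.5],[0,0,0.6]]}}

```text
time: 23.73
position: [0.5603, 0.0983, 0.1987]
tool_rot: [2.702, 1.602, 0.008]
ft_force: [0.7, 0.6, -0.0]
grip_width: 0.632
grip_force: 0.0
```

Call:
{"api": "send_rows", "payload": {"xyz": [[-12,8,0],[-26,18,0],[-42,29,0],[-58,40,0],[-74,51,0],[-90,62,0],[-104,72,0],[-113,78,0],[-117,80.5,0],[-117,80.5,0]], "dr": [[0,0,0.05],[0,0,0.1],[0,0,0.15],[0,0,0.2],[0,0,0.25],[0,0,0.29],[0,0,0.29],[0,0,0.29],[0,0,0.29],[0,0,0.29]], "jaw": 36}}

```text
time: 24.57
position: [0.574, -0.045, 0.1954]
tool_rot: [2.904, 1.198, -0.0]
ft_force: [-0.9, -0.7, -0.5]
grip_width: 0.413
grip_force: 0.0
```

Call:
{"api": "send_rows", "payload": {"xyz": [[0,0,6],[0,0,14],[0,0,22],[0,0,30],[0,0,38],[0,0,46],[0,0,54],[0,0,62],[0,0,65],[0,0,65]], "dr": [[0,0,0],[0,0,0],[0,0,0],[0,0,0],[0,0,0],[0,0,0],[0,0,0],[0,0,0],[0,0,0],[0,0,0]]}}

```text
time: 25.4
position: [0.5735, -0.0429, 0.1294]
tool_rot: [-2.902, -1.203, 0.003]
ft_force: [0.1, -0.6, -0.1]
grip_width: 0.417
grip_force: 0.0
```

```bash
python3 st.py; python3 - <<'E'
from h import *
w=get_image("wrist");s=get_image("scene");b=get_image("side")
np.save("s3.npy",s)
cv2.imwrite("pics/i.png",np.hstack([cv2.resize(w,(400,300)),cv2.resize(b[200:275,230:330],(400,300),interpolation=2)])[...,::-1])
E
```

```text
25.4 [ 0.5735 -0.0429  0.1294] y-axis deg -44.98 tilt [-0.0014 -0.001 ] F [ 0.1 -0.6 -0.1] T [-0.12  0.12 -0.04] 36.2470626833646 0.0 q7 [-0.6   0.3   0.74  1.8  -0.22  1.13 -0.58]
```

View pics/i.png

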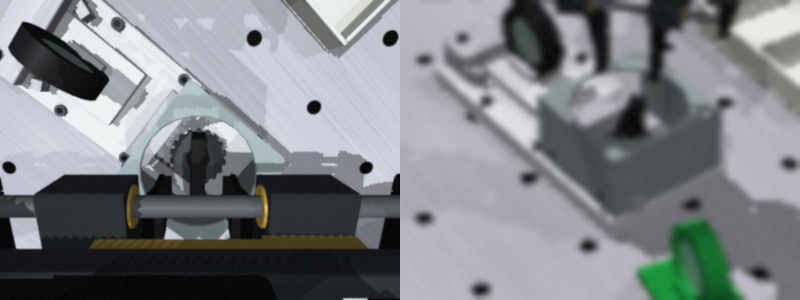

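The mount stands upright under the block, and the bar (about (197,155) in the left picture) lies between the fingers, which are over the opening.

Call:
{"api": "send_rows", "payload": {"xyz": [[0,0,8],[0,0,16],[0,0,24],[0,0,32],[0,0,40],[0,0,48],[0,0,56],[0,0,64],[0,0,69],[0,0,69]], "dr": [[0,0,0],[0,0,0],[0,0,0],[0,0,0],[0,0,0],[0,0,0],[0,0,0],[0,0,0],[0,0,0],[0,0,0]]}}

```text
time: 26.38
position: [0.5732, -0.0429, 0.06]
tool_rot: [-2.902, -1.203, 0.003]
ft_force: [-0.2, 1.0, 0.2]
grip_width: 0.416
grip_force: 0.0
```

Call:
{"api": "send_rows", "payload": {"xyz": [[0,0,0],[0,0,0],[0,0,0],[0,0,0],[0,0,0],[0,0,0],[0,0,0],[0,0,0],[0,0,0],[0,0,0]], "dr": [[0,0,0],[0,0,0],[0,0,0],[0,0,0],[0,0,0],[0,0,0],[0,0,0],[0,0,0],[0,0,0],[0,0,0]], "jaw": 0, "grip_force": 25}}

```text
time: 27.22
position: [0.5745, -0.043, 0.0619]
tool_rot: [2.902, 1.203, 0.001]
ft_force: [0.4, -1.1, 3.6]
grip_width: 0.16
grip_force: 25.0
```

Call:
{"api": "send_rows", "payload": {"xyz": [[0,0,0],[0,0,0],[0,0,0],[0,0,0],[0,0,0],[0,0,0],[0,0,0],[0,0,0],[0,0,0],[0,0,0]], "dr": [[0,0,0.05],[0,0,0.14],[0,0,0.23],[0,0,0.32],[0,0,0.41],[0,0,0.5],[0,0,0.59],[0,0,0.68],[0,0,0.77],[0,0,0.85]]}}

```text
time: 28.05
position: [0.5748, -0.0437, 0.0619]
tool_rot: [3.138, -0.106, 0.002]
ft_force: [0.5, -1.4, 3.3]
grip_width: 0.159
grip_force: 24.9
```

```bash
python3 st.py
```

```text
28.05 [ 0.5748 -0.0437  0.0619] y-axis deg -93.86 tilt [0.0016 0.0013] F [ 0.5 -1.4  3.3] T [-0.45 -0.01  0.11] 13.866389865335996 24.914948232471943 q7 [-0.7   0.43  0.88  1.86 -0.39  1.03 -1.3 ]
```

Call:
{"api": "send_rows", "payload": {"xyz": [[0,0,0],[0,0,0],[0,0,0],[0,0,0],[0,0,0],[0,0,0],[0,0,0],[0,0,0],[0,0,0],[0,0,0]], "dr": [[0,0,0.05],[0,0,0.1],[0,0,0.15],[0,0,0.2],[0,0,0.25],[0,0,0.3],[0,0,0.35],[0,0,0.4],[0,0,0.44],[0,0,0.46]]}}

```text
time: 28.88
position: [0.5747, -0.0442, 0.0619]
tool_rot: [3.032, -0.815, 0.003]
ft_force: [1.0, -3.6, 3.6]
grip_width: 0.158
grip_force: 24.9
```

```bash
python3 st.py
```

```text
28.8833 [ 0.5747 -0.0442  0.0619] y-axis deg -120.09 tilt [0.0021 0.0011] F [ 1.  -3.6  3.6] T [-0.56  0.05  0.12] 13.715888053340393 24.911919473670423 q7 [-0.77  0.48  0.98  1.86 -0.45  1.05 -1.7 ]
```

Call:
{"api": "send_rows", "payload": {"xyz": [[0,0,0],[0,0,0],[0,0,0],[0,0,0],[0,0,0],[0,0,0],[0,0,0],[0,0,0],[0,0,0],[0,0,0]], "dr": [[0,0,0.01],[0,0,0.02],[0,0,0.03],[0,0,0.04],[0,0,0.05],[0,0,0.06],[0,0,0.07],[0,0,0.07],[0,0,0.07],[0,0,0.07]]}}

```text
time: 29.72
position: [0.5746, -0.0441, 0.0619]
tool_rot: [3.003, -0.917, 0.002]
ft_force: [1.0, -4.7, 5.2]
grip_width: 0.162
grip_force: 25.7
```

```bash
python3 st.py
```

```text
29.7167 [ 0.5746 -0.0441  0.0619] y-axis deg -123.96 tilt [0.0019 0.0009] F [ 1.  -4.7  5.2] T [-0.97  0.03  0.61] 14.128236614288454 25.727795938619238 q7 [-0.78  0.48  0.99  1.86 -0.46  1.05 -1.76]
```

Call:
{"api": "send_rows", "payload": {"xyz": [[0,0,0],[0,0,0],[0,0,0],[0,0,0],[0,0,0],[0,0,0],[0,0,0],[0,0,0],[0,0,0],[0,0,0]], "dr": [[0,0,0],[0,0,0],[0,0,0],[0,0,0],[0,0,0],[0,0,0],[0,0,0],[0,0,0],[0,0,0],[0,0,0]], "jaw": 36}}

```text
time: 30.55
position: [0.5741, -0.0429, 0.0615]
tool_rot: [-3.004, 0.92, 0.0]
ft_force: [0.4, 0.5, -0.3]
grip_width: 0.415
grip_force: 0.0
```

Call:
{"api": "send_rows", "payload": {"xyz": [[0,0,-10],[0,0,-25],[0,0,-45],[0,0,-65],[0,0,-85],[0,0,-105],[0,0,-125],[0,0,-140],[0,0,-145],[0,0,-145]], "dr": [[0,0,0],[0,0,0],[0,0,0],[0,0,0],[0,0,0],[0,0,0],[0,0,0],[0,0,0],[0,0,0],[0,0,0]]}}

```text
time: 31.38
position: [0.5752, -0.0433, 0.2088]
tool_rot: [-3.002, 0.919, -0.005]
ft_force: [-0.4, -0.1, -0.7]
grip_width: 0.416
grip_force: 0.0
```

```bash
python3 st.py; python3 - <<'E'
from h import *
s=get_state();w=get_image("wrist");np.savez("w6.npz",w=w,p=s["position"],r=s["tool_rot"])
cv2.imwrite("pics/j.png",cv2.resize(w,(800,600),interpolation=2)[...,::-1])
E
```

```text
31.3833 [ 0.5752 -0.0433  0.2088] y-axis deg -124.05 tilt [ 0.0026 -0.0029] F [-0.4 -0.1 -0.7] T [ 0.01  0.19 -0.02] 36.154206109700844 0.0 q7 [-0.9   0.31  1.12  1.71 -0.29  1.3  -1.89]
```

View pics/j.png

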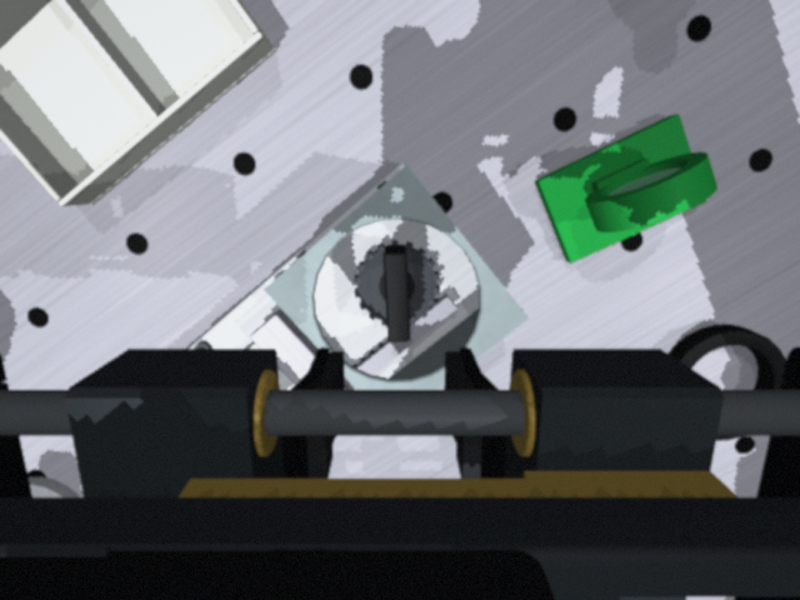

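The wrist view (800x600) shows the bar from (395,250) to (399,340), turned a few degrees from the tool, as expected after winding it up at the stop; the guard is undisturbed. I'll check the bar's angle against its starting shut angle.

```bash
python3 - <<'E'
from h import *
def ang(f,c0,c1,r0,r1):
    d=np.load(f);P=(d["p"],d["r"]);w=d["w"].max(2);pts=[]
    L=[];Rr=[]
    for r in range(r0,r1):
        row=cv2.GaussianBlur(w,(3,3),0)[r,c0:c1].astype(float)
        dg=np.diff(row); print(r,row.astype(int).tolist()) if r in(r0,(r0+r1)//2) else 0
        a=c0+np.argmin(dg[:len(dg)//2])+.5;b=c0+len(dg)//2+np.argmax(dg[len(dg)//2:])+.5
        L.append((a,r));Rr.append((b,r))
    for n,E in(("L",L),("R",Rr)):
        E=np.array(E);k=np.polyfit(E[:,1],E[:,0],1);res=np.abs(np.polyval(k,E[:,1])-E[:,0]);k=np.polyfit(E[res<1.5,1],E[res<1.5,0],1)
        A=onz("wrist",np.polyval(k,r0),r0,.07,P);B=onz("wrist",np.polyval(k,r1),r1,.07,P);v=A-B
        print(f,n,np.degrees(np.arctan2(v[1],v[0]))%180,res.mean())
ang("w2.npz",252,280,190,248)
ang("w6.npz",264,292,180,234)
E
```

```text
190 [66, 58, 51, 42, 32, 27, 24, 23, 24, 24, 25, 25, 26, 26, 26, 25, 25, 26, 27, 33, 50, 68, 77, 79, 79, 75, 66, 57]
219 [53, 52, 47, 38, 32, 32, 35, 37, 37, 37, 37, 38, 39, 39, 39, 38, 38, 38, 36, 30, 27, 28, 34, 44, 59, 75, 84, 87]
w2.npz L 152.7168410763412 0.9412268857112309
w2.npz R 149.33182750290524 1.9685561876233664
180 [86, 85, 83, 74, 59, 49, 49, 52, 53, 52, 51, 51, 50, 49, 47, 46, 46, 44, 40, 37, 39, 45, 48, 48, 46, 44, 44, 43]
207 [93, 91, 85, 73, 58, 45, 41, 46, 52, 55, 55, 54, 53, 52, 51, 50, 48, 46, 43, 40, 34, 27, 24, 28, 37, 45, 48, 49]
w6.npz L 149.23199795731676 1.3664631406071184
w6.npz R 148.3748698452759 1.5585907996809514
```

```bash
python3 - <<'E'
from h import *
yaw=np.radians(6);ey=np.array([-np.sin(yaw),np.cos(yaw),0]);ex=np.array([np.cos(yaw),np.sin(yaw),0])
seat=np.array([.574,-.0425,0])+.14*ey
pts=[seat+[0,0,.065]]+[seat+[0,0,.065]+.035*(np.cos(t)*ey+np.sin(t)*np.array([0,0,1]))+sx*.01*ex for sx in(-1,1) for t in np.arange(0,6.28,.3)]
for n in("scene","side"):
    im=get_image(n);p=proj(n,pts);m=cv2.fillConvexPoly(np.zeros((420,560),np.uint8),cv2.convexHull(p.astype(np.float32)).astype(int),1)
    g=im.max(2);c=p[0].astype(int);sub=(g<95).astype(np.uint8);win=np.zeros_like(sub);win[c[1]-28:c[1]+28,c[0]-28:c[0]+28]=1
    dk=sub*win;k,l,s,ct=cv2.connectedComponentsWithStats(dk)
    print(n,"expected bbox",p[1:].min(0).round(1),p[1:].max(0).round(1),"overlap",(dk*m).sum()/m.sum());print([(s[i].tolist(),ct[i].round(1).tolist()) for i in range(1,k) if s[i,4]>20])
E
```

```text
scene expected bbox [281.6 217.7] [298.7 240. ] overlap 0.8619528619528619
[([262, 200, 28, 21, 321], [273.4, 207.7]), ([280, 216, 19, 25, 268], [289.7, 228.9]), ([283, 248, 7, 8, 23], [285.7, 252.0])]
side expected bbox [255.1 198.9] [271.1 219.4] overlap 0.7481481481481481
[([235, 181, 11, 10, 99], [239.5, 185.1]), ([268, 181, 23, 22, 359], [280.7, 189.0]), ([256, 200, 15, 20, 206], [262.9, 209.1]), ([274, 222, 17, 13, 119], [283.4, 228.8]), ([264, 226, 14, 11, 76], [268.9, 232.7])]
```

The cell is within about a pixel of the upright seated position in both views, the knob is at its shut stop, and the gripper is clear.

```bash
python3 -c "
from bench import *
print(close_job())"
```

```text
the job is handed in; nothing more can be done
None
```

The mount is clamped in the fixture: knob opened to its stop, foot slid home under the block, and knob turned clockwise to its stop. I handed the job in at about 31.5 s with the gripper clear. The jaw lip over the foot was not seen directly; I inferred it from the knob's angle and the torque at the stop.

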